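Set up a weighted glue-up on the gluing board

ROBOT

A 6-joint arm with a two-finger parallel gripper is mounted at the origin on a cart in front of the work surface, level with it; the furniture and walls round the work are solid. World frame = base frame: x ahead of the robot, y to its left, z up, the work surface at z = 0. Lengths are in m, angles in rad, forces in N, time in s.
With the tool pointing down it reaches from about 0.375 to 0.9 m from the base axis. Payload 3.1 kg.
Tool frame: the origin (TCP) lies on the centre line of the jaws, within the pads' length; the fingertips stand 22 mm ahead of it and the grasp point (between the pads) lies 3 mm ahead of it; z points along the fingers, y is the line along which they close (so a half turn about z gives the same grasp; the last joint's range is limited). The gripper opens to 85 mm and grips with 20 to 120 N. Pads are 22 mm wide; open, the fingers measure 114 mm over their backs; the gripper's body (76 mm by 85 mm) begins 54 mm behind the grasp point. The pads swing forward as they close: fully open they stand 13 mm farther back than shut.
Start: joints at [1.109, 0.527, 1.433, -0, 1.181, -0.178], TCP at [0.175, 0.6, 0.222] pointing down, gripper open.
Joint ranges: [-3.08, 3.08], [-0.75, 2.2], [0.22, 2.44], [-1.43, 4.57], [0, 2.65], [-2.85, 2.85]. Speed limits (rad/s): [2.79, 2.79, 3.14, 3.14, 3.14, 3.14].

INTERFACE

Orientations are given as a unit quaternion [x, y, z, w].
In Python, from station import manip, readout, snapshot, sign_off gives the robot as it stands (manip), with the cameras as plain functions, the readings (readout) and the job as plain functions.
- The arm moves only by the tool inch_along, called after ">>>" by a JSON object that holds its "op" and its "data", one argument or row to a line. Schema: {"type":"object","properties":{"increments":{"type":"array","items":{"type":"array","items":{"type":"array","items":{"type":"number"},"minItems":5,"maxItems":5},"minItems":1,"maxItems":20},"minItems":1,"maxItems":1},"clamp_n":{"type":"number"},"only":{"type":"string"},"quiet":{"type":"boolean"},"lines":{"type":"string"}},"required":["increments"],"additionalProperties":false}. increments is a list that holds a single list of rows (three levels of brackets), with 1 to 20 rows, each of 5 numbers: dx, dy, dz in m, then a turn about the tool's z in rad, then the opening from 0.0 (shut) to 1.0 (fully open); each row is the pose to reach, as a shift and turn from the pose commanded when the call began, along the tool's axes at that moment; what a row does not reach only later rows make up. A row lasts 1/10 s, in which the tool goes at most 0.05 m and 0.15 rad, less where a joint would pass 70% of its speed; a pose out of reach is approached as far as the arm can. The fingers move at their own pace and stop on an object; clamp_n is the grip in N (left out, the last holds). Time passes only in rows, so rows that do not move let the fingers close. The tool returns the time, the measured TCP pose, the force, the opening and the grip force at its end. only (a regular expression) keeps the lines of the reply that match it, lines (a string "A,B") keeps lines A to B, and quiet returns only ok. Input that does not fit is refused with a message, and nothing moves.
- readout.sense(): the state, without advancing time (a new reading comes with each control period).
- snapshot(name): name is "side" or "top" or "wrist"; returns a dict with "pixels" (480x640x3 uint8, red, green, blue), "range_z" (480x640 float32, m along the optical axis (not along the pixel's ray), 0 where there is no reading), "fov_y" (degrees; the focal length in pixels is half the picture's height over the tangent of half this angle, whatever the lens; pixels are square), "cx", "cy" (the principal point, pixels), "R" (3x3) and "t" (3): a world point X has camera coordinates R X + t; the wrist camera has in their place "hand_eye" (4x4, takes a point from camera to tool coordinates, whose origin is the TCP and whose axes are the flange's). Camera axes: x right, y down, z forward; pixel columns grow to the right and rows downward; lengths in m; the calibration is good to about 2 mm. A picture is of the moment at which its call begins: read the wrist's pose just before it.
- sign_off(): hands the job in; it is judged then, once.
The state is a dict: "t": time; "q": joint angles; "qd": joint speeds; "tau": joint torques, N m; "tcp_pos": TCP position; "tool_rot": TCP orientation; "force": force on the tool from outside, world axes, zero at the start; "ft_torque": the same for the moment, N m; "finger_gap": opening from 0.0 (shut) to 1.0 (fully open); "gripper_force": force on a finger pad.
Only numpy, scipy, OpenCV 4.12 (cv2) and the standard library are available. Lean on these libraries where they do the work, as an engineer would, in place of code of your own. Each camera call takes 0.05 s, during which the arm holds its last target. There are 200 camera calls.

TASK

Set up the glue-up on the pale wooden gluing board: lay the white-faced MDF panel flat in the middle of the board's clear area with its long sides parallel to the cleat, lay the pine offcut on the middle of the panel, lengthwise along it, and stand the iron weight, knob up, on the middle of the offcut. Stand the dropper bottle of glue upright on the board too, on the free end beside the panel that is nearer the tape measure. Leave the tape measure and the bit rack where they stand.

Things in the scene. Friction and masses are not known exactly. Their poses are not given: they have to be found in the camera images.
- glue_board: Pale wooden board fixed flat on the bench, 160 x 220 mm, 15 mm thick, with a raised reddish-brown cleat (24 mm deep, 18 mm high above the board) along its whole far edge. Origin: at bench height under the middle of the clear area, i.e. the part not under the cleat (136 mm in x, 220 mm in y, top at z = 15 mm). x points to the cleat, y to the left along it, z up.
- mdf_panel: MDF panel, white top face and light brown edges, lying flat, 64 (x) x 100 (y) x 18 (z) mm, 0.09 kg. Origin: centre of its underside.
- pine_caul: Pine offcut, a plain square-section wooden bar lying on its side, 110 (x) x 38 (y) x 38 (z) mm, 0.08 kg. Origin: centre of its underside; its long axis is x.
- iron_weight: Dark iron weight, round: a disc 52 mm in diameter and 30 mm high with a thin neck and a knob on top (26 mm in diameter, from 38 to 58 mm above the underside), 58 mm high in all, about 0.4 kg. Origin: centre of its underside, z up through the knob.
- dropper_bottle: Small amber dropper bottle standing upright, round body 33 mm in diameter up to 62 mm, shoulder and 24 mm black collar up to 77 mm, thin black dropper bulb above, 102 mm high in all, about 0.07 kg. Origin: centre of its underside.
- tape_measure: Yellow tape measure standing beside one end of the gluing board (left or right), 89 (x) x 58 (y) x 64 (z) mm. Loose; to be left alone. Origin: centre of its underside.
- bit_rack: White stand with six small drivers with coloured handles, beside the other end of the gluing board, 32 (x) x 90 (y) x 66 (z) mm. Loose; to be left alone. Origin: centre of its underside.

How it is judged:
At the end, for the whole second after the job is handed in: Panel on board: centre within 15 mm, 0.2 rad. Offcut on panel and weight on offcut: within 12 mm across, 15 mm along; offcut 0.2 rad. Bottle on the board at the tape measure's end: 60-100 mm to that side of the middle, within 55 mm in depth. All upright (0.1 rad), at rest, released (x of mdf_panel in the frame of glue_board between -0.015 and 0.015 m and y of mdf_panel in the frame of glue_board between -0.015 and 0.015 m and z of mdf_panel in the frame of glue_board between 0.011 and 0.019 m and angle between the y axis of mdf_panel and the y axis of glue_board, either way round below 0.2 rad and x of pine_caul in the frame of mdf_panel between -0.012 and 0.012 m and y of pine_caul in the frame of mdf_panel between -0.015 and 0.015 m and z of pine_caul in the frame of mdf_panel between 0.014 and 0.022 m and angle between the x axis of pine_caul and the y axis of mdf_panel, either way round below 0.2 rad and x of iron_weight in the frame of pine_caul between -0.015 and 0.015 m and y of iron_weight in the frame of pine_caul between -0.012 and 0.012 m and z of iron_weight in the frame of pine_caul between 0.034 and 0.042 m and x of dropper_bottle in the frame of glue_board between -0.055 and 0.055 m and z of dropper_bottle in the frame of glue_board between 0.011 and 0.019 m and angle between each of mdf_panel, pine_caul, iron_weight, dropper_bottle's own z axis and vertical below 0.1 rad and ((y of tape_measure in the frame of glue_board above 0 m and y of dropper_bottle in the frame of glue_board between 0.06 and 0.1 m) or (y of tape_measure in the frame of glue_board below 0 m and y of dropper_bottle in the frame of glue_board between -0.1 and -0.06 m)) and linear speed of each of mdf_panel, pine_caul, iron_weight, dropper_bottle below 0.02 m/s); the robot touches nothing.
It fails at once if the tape measure or the bit rack is shifted by more than 20 mm or tipped (distance of any of tape_measure, bit_rack from where it was at the start of the episode above 0.02 m or angle between any of tape_measure, bit_rack's own z axis and vertical above 0.3 rad).
It also fails if it takes over 91 s, if anything falls off the work surface, if the arm or the gripper's body presses on something with over 40 N, if the wrist force passes 120 N, or if a joint passes its speed limit or range.

## Working session

There is one attempt and no reset: what is moved stays moved. The work goes in short steps, Python scripts to look and compute and a tool call to move; the robot and the scene stay as the last step left them, time stands still between calls to the robot, and variables do not carry over. Pictures are saved under pics/ and viewed, at most 14 in all, crops included, and the job is handed in when it is done.

```bash
ls; mkdir -p pics
```

Create h.py:
```python
import numpy as np,cv2
from station import manip, readout, snapshot, sign_off
from scipy.spatial.transform import Rotation as Ro
def snap(n,save=None):
    s=readout.sense(); d=snapshot(n)
    if save: cv2.imwrite('pics/'+save,d['pixels'][:,:,::-1])
    f=240/np.tan(np.radians(d['fov_y'])/2)
    v,u=np.mgrid[:480,:640]; z=d['range_z'].astype(float)
    P=np.stack([(u-d['cx'])/f*z,(v-d['cy'])/f*z,z],-1)
    if n=='wrist':
        H=d['hand_eye']; P=P@H[:3,:3].T+H[:3,3]
        P=P@Ro.from_quat(s['tool_rot']).as_matrix().T+s['tcp_pos']
    else: P=(P-d['t'])@d['R']
    P[z==0]=np.nan
    return d['pixels'],P
```

Run:
```python
from h import *
s=readout.sense();print(s['t'],s['tcp_pos'],s['tool_rot'],s['finger_gap'])
p,P=snap('top','t0.png');np.save('t0.npy',P)
p,P=snap('side','s0.png');np.save('s0.npy',P)
```

```text
pics
station.py
0.0 [0.17461203 0.5993323  0.22131592] [ 1.41427039e-01  9.89948063e-01 -1.04663059e-03 -3.60919745e-04] 1.000002877339105
```

View pics/t0.png

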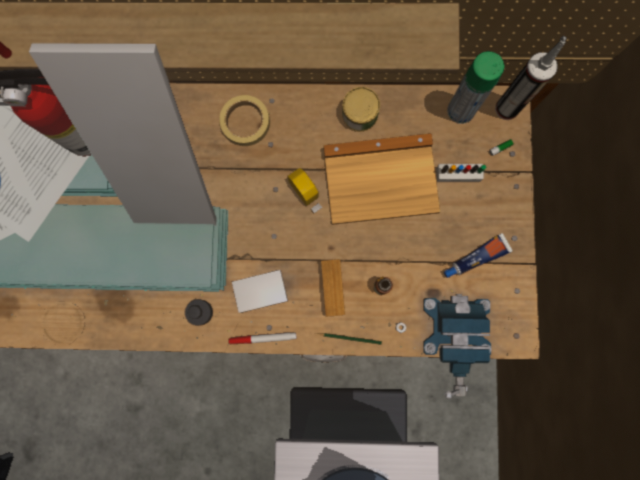

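View pics/s0.png

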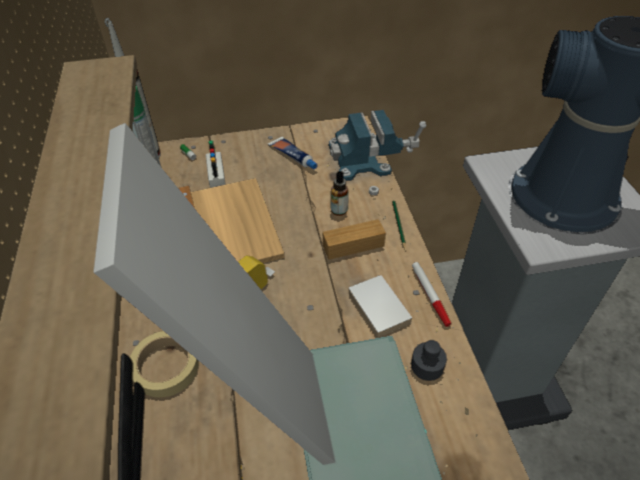

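The top view shows the board around (382,180), the cleat on its far edge, and the tape measure at (304,187), left of the board. The rack is at (462,172), the panel at (260,291), the offcut at (332,288), the weight at (198,312) and the bottle at (383,285). A tall grey slab stands at (130,130). The side view agrees.

Run:
```python
from h import *
np.set_printoptions(precision=4,suppress=True)
P=np.load('t0.npy');S=np.load('s0.npy')
for n,(u,v) in dict(slabtopL=(40,55),slabtopR=(150,55),slabbot=(175,215),slabmid=(120,120),slabbr=(210,215),green=(150,250),greenR=(222,255),board=(382,190),base=(350,470),tape=(304,185),rack=(462,172),panel=(260,291),caul=(331,285),bottle=(383,285),weight=(198,310),pencil=(350,339),vise=(460,325),tin=(360,105),bench=(300,320)).items(): print(n,P[v,u])
print(S[200,120],S[280,130],S[440,325])
def rect(name,u0,u1,v0,v1,z0,z1):
    Q=P[v0:v1,u0:u1].reshape(-1,3);Q=Q[(Q[:,2]>z0)&(Q[:,2]<z1)]
    r=cv2.minAreaRect((Q[:,:2]*1000).astype(np.float32));print(name,len(Q),r,Q[:,2].mean(),np.median(Q[:,:2],0))
rect('panel',225,295,262,318,.012,.024)
rect('caul',312,352,250,325,.03,.046)
rect('board',320,445,130,230,.010,.020)
rect('cleat',320,445,130,170,.028,.04)
rect('weightdisc',180,220,292,335,.022,.036)
rect('knob',180,220,292,335,.05,.065)
rect('bottle',370,400,270,300,.05,.12)
rect('bulb',370,400,270,300,.085,.12)
rect('tape',285,325,165,215,.05,.075)
rect('rack',435,490,155,185,.02,.075)
```

```text
slabtopL [0.727  0.4361 0.4689]
slabtopR [0.7264 0.2895 0.4721]
slabbot [0.5834 0.3561 0.0763]
slabmid [0.6817 0.3722 0.3453]
slabbr [0.5842 0.2877 0.0773]
green [0.5185 0.4131 0.0388]
greenR [0.513  0.2728 0.0177]
board [ 0.6512 -0.0481  0.0157]
base [0.1025 0.01   0.0115]
tape [0.648  0.1079 0.0667]
rack [ 0.687  -0.2068  0.0296]
panel [0.4421 0.1937 0.0179]
caul [0.4554 0.0522 0.0394]
bottle [ 0.4542 -0.0445  0.0956]
weight [0.4018 0.307  0.0591]
pencil [0.3509 0.013  0.0093]
vise [ 0.3835 -0.1869  0.0884]
tin [ 0.8158 -0.0001  0.0543]
bench [ 0.3861  0.1138 -0.0061]
[0.7275 0.3846 0.4727] [0.7216 0.4507 0.4566] [0.58   0.4298 0.07  ]
panel 1598 ((454.05145263671875, 204.5166015625), (91.58106994628906, 110.60587310791016), 14.599085807800293) 0.01786261078692719 [0.4422 0.1958]
caul 1089 ((451.24432373046875, 49.547584533691406), (110.2628402709961, 37.92364501953125), 5.990909099578857) 0.03818975353400883 [0.4499 0.0496]
board 6975 ((687.6549682617188, -42.17204284667969), (189.01148986816406, 255.30319213867188), 7.029314994812012) 0.015383534130914209 [ 0.6617 -0.0463]
cleat 
[... 340 characters left out ...]
32031), (23.044086456298828, 23.622636795043945), 0.9912648797035217) 0.05726239328969212 [0.3979 0.3152]
bottle 229 ((456.34674072265625, -47.89930725097656), (30.65609359741211, 30.863046646118164), 0.07295245677232742) 0.07369251467151847 [ 0.455  -0.0461]
bulb 47 ((456.333251953125, -47.95684051513672), (12.697797775268555, 11.903935432434082), 33.68374252319336) 0.09821096157488217 [ 0.4561 -0.0479]
tape 487 ((653.1369018554688, 110.271240234375), (61.153873443603516, 32.80580139160156), 36.646419525146484) 0.06098397219395165 [0.6508 0.1096]
rack 756 ((688.4453735351562, -203.419677734375), (33.4248161315918, 90.83584594726562), 0.6331389546394348) 0.03912316367921746 [ 0.6848 -0.2012]
```

Run:
```python
from h import *
np.set_printoptions(precision=4,suppress=True)
P=np.load('t0.npy');im=cv2.imread('pics/t0.png')
def comp(name,m,u0,u1,v0,v1):
    M=np.zeros((480,640),np.uint8);M[v0:v1,u0:u1]=m[v0:v1,u0:u1]
    M=cv2.morphologyEx(M,cv2.MORPH_OPEN,np.ones((3,3)))
    n,l,st,_=cv2.connectedComponentsWithStats(M);k=1+np.argmax(st[1:,4])
    Q=P[l==k]; r=cv2.minAreaRect((Q[:,:2]*1000).astype(np.float32));print(name,len(Q),r,'zmed',np.nanmedian(Q[:,2]),Q.mean(0))
h=cv2.cvtColor(im,cv2.COLOR_BGR2HSV);z=np.nan_to_num(P[...,2])
comp('panel',((h[...,1]<60)&(h[...,2]>140)&(z>.012)).astype(np.uint8),225,295,262,318)
comp('cleat',((z>.025)&(z<.042)).astype(np.uint8),320,445,130,165)
comp('board',((z>.0085)&(z<.022)).astype(np.uint8),320,445,140,230)
comp('boardall',((z>.0085)&(z<.042)).astype(np.uint8),320,445,125,230)
comp('tape',((z>.01)).astype(np.uint8),280,325,160,220)
```

```text
panel 1574 ((442.2977294921875, 195.823486328125), (63.96088790893555, 99.80689239501953), 14.422890663146973) zmed 0.017929673186574173 [0.4422 0.1954 0.0179]
cleat 1327 ((740.9338989257812, -37.704864501953125), (25.796100616455078, 220.6395721435547), 6.9836955070495605) zmed 0.03341324059319819 [ 0.7402 -0.0371  0.0333]
board 7146 ((662.4835205078125, -47.09526824951172), (137.81643676757812, 220.22889709472656), 7.036922931671143) zmed 0.015455416828405052 [ 0.6619 -0.047   0.0154]
boardall 8564 ((673.9443969726562, -45.9188232421875), (160.85382080078125, 220.7427978515625), 7.036922931671143) zmed 0.0160143921486736 [ 0.6746 -0.0454  0.0183]
tape 635 ((654.4216918945312, 111.97239685058594), (66.8873062133789, 34.010169982910156), 36.54829788208008) zmed 0.05999862865600682 [0.649  0.1107 0.0544]
```

Add to h.py:
```python
def go(x,y,z,yaw):
    s=readout.sense();M=Ro.from_quat(s['tool_rot']).as_matrix()
    d=M.T@(np.array([x,y,z])-s['tcp_pos']);c=np.arctan2(M[1,1],M[0,1])
    a=(c-yaw+np.pi/2)%np.pi-np.pi/2
    print('t',round(s['t'],2),'d',d.round(4),'turn',round(a,4),'n',round(np.linalg.norm(d)/.05,1))
B=np.array([.6622,-.047]);BY=.1228
def bp(x,y): c,s=np.cos(BY),np.sin(BY); return B+[c*x-s*y,s*x+c*y]
```

```bash
python3 -c "
from h import *
go(.4423,.1958,.10,.2517)"
```

>>> {"op": "inch_along", "data": {
  "increments": [
    [[-0.37, -0.312, 0.122, 1.035, 1], [-0.37, -0.312, 0.122, 1.035, 1], [-0.37, -0.312, 0.122, 1.035, 1], [-0.37, -0.312, 0.122, 1.035, 1], [-0.37, -0.312, 0.122, 1.035, 1], [-0.37, -0.312, 0.122, 1.035, 1], [-0.37, -0.312, 0.122, 1.035, 1], [-0.37, -0.312, 0.122, 1.035, 1], [-0.37, -0.312, 0.122, 1.035, 1], [-0.37, -0.312, 0.122, 1.035, 1], [-0.37, -0.312, 0.122, 1.035, 1], [-0.37, -0.312, 0.122, 1.035, 1], [-0.37, -0.312, 0.122, 1.035, 1], [-0.37, -0.312, 0.122, 1.035, 1], [-0.37, -0.312, 0.122, 1.035, 1]]
  ],
  "clamp_n": 40
}}

```text
t: 1.6
tcp_pos: [0.442, 0.1981, 0.1007]
tool_rot: [0.612, 0.791, 0.0, 0.0]
force: [1.1, 0.1, 0.5]
finger_gap: 0.999
gripper_force: 0.0
```

```bash
python3 -c "
from h import *
go(.4423,.1958,.022,.2517);snap('wrist','w1.png')"
```

```text
t 1.6 d [-0.0023 -0.0003  0.0787] turn 0.0029 n 1.6
```

View pics/w1.png

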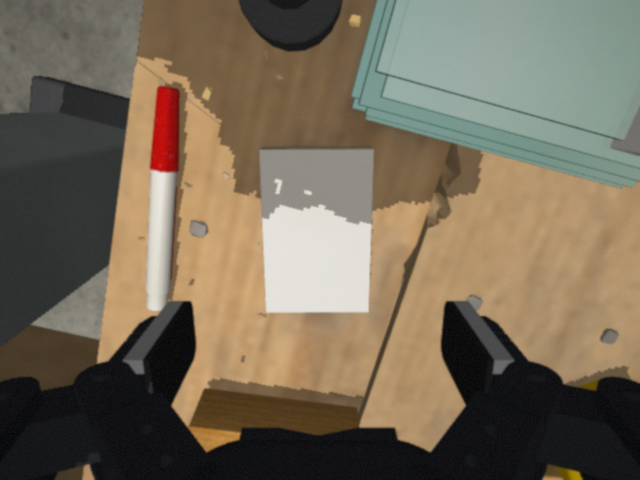

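The panel at (317,230) sits centred between the jaws and square to them. Next I descend and grip it.

>>> {"op": "inch_along", "data": {
  "increments": [
    [[-0.002, 0, 0.04, 0.003, 1], [-0.002, 0, 0.065, 0.003, 1], [-0.002, 0, 0.079, 0.003, 1], [-0.002, 0, 0.079, 0.003, 1], [-0.002, 0, 0.079, 0.003, 0.6], [-0.002, 0, 0.079, 0.003, 0.6], [-0.002, 0, 0.079, 0.003, 0.5], [-0.002, 0, 0.079, 0.003, 0.5], [-0.002, 0, 0.079, 0.003, 0.5]]
  ],
  "clamp_n": 40
}}

```text
t: 2.55
tcp_pos: [0.4436, 0.195, 0.0218]
tool_rot: [0.614, 0.789, 0.0, 0.0]
force: [-0.1, -0.4, -0.3]
finger_gap: 0.502
gripper_force: 0.0
```

>>> {"op": "inch_along", "data": {
  "increments": [
    [[0, 0, -0.03, 0, 0.5], [0, 0, -0.06, 0, 0.5], [0, 0, -0.09, 0, 0.5], [0, 0, -0.09, 0, 0.5]]
  ]
}}

```text
t: 2.95
tcp_pos: [0.4459, 0.1955, 0.1148]
tool_rot: [0.614, 0.789, 0.003, 0.003]
force: [0.8, 0.5, 0.1]
finger_gap: 0.499
gripper_force: 0.0
```

```bash
python3 -c "
from h import *
go(.4423,.1958,.022,.2517);go(*bp(0,0),.1,BY);p,P=snap('top','t1.png');print(P[285:300:5,250:275:8,2])"
```

```text
t 2.95 d [ 0.0012 -0.0041  0.0927] turn -0.0026 n 1.9
t 2.95 d [-0.2883  0.1498  0.0161] turn 0.1263 n 6.5
[[0.50444583 0.50212632 0.44578166 0.01912879]
 [0.50890032 0.51155051 0.44234825 0.01719448]
 [0.51604575 0.51820201 0.44096854 0.02104298]]
```

```bash
python3 -c "
from h import *
p,P=snap('wrist','w2.png')
go(.4423,.1958,.012,.2517)
print(P[::60,::64,2].round(3))"
```

```text
t 3.05 d [ 0.0012 -0.0013  0.1   ] turn -0.0027 n 2.0
[[-0.772 -0.768 -0.768 -0.002  0.03   0.03   0.034  0.046  0.044  0.043]
 [-0.771 -0.772 -0.773 -0.002 -0.001 -0.001  0.045  0.044  0.043  0.045]
 [-0.43  -0.576 -0.673 -0.002 -0.002 -0.002 -0.003  0.034  0.038  0.044]
 [-0.192 -0.317 -0.001 -0.    -0.003  0.017 -0.002 -0.     0.    -0.002]
 [-0.198 -0.331 -0.001 -0.001 -0.002  0.017 -0.003 -0.001 -0.002 -0.   ]
 [-0.201 -0.769 -0.003 -0.001  0.133 -0.002  0.138 -0.002 -0.001 -0.001]
 [-0.605 -0.653  0.175  0.173  0.139 -0.001  0.144  0.172  0.176 -0.002]
 [-0.441  0.194  0.18   0.201  0.037  0.033 -0.001  0.201  0.18   0.194]]
```

View pics/w2.png

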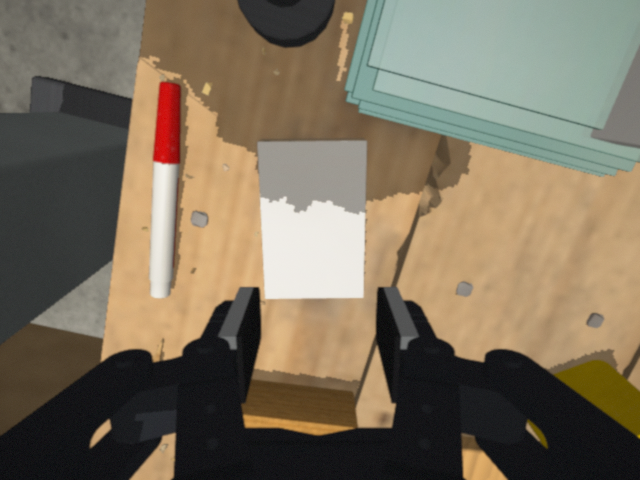

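The panel at (312,220) looks unmoved. I'll measure it through this camera, to see whether it agrees with the top view and whether the pads sit at its height.

```bash
python3 -c "
from h import *
np.set_printoptions(precision=4,suppress=True)
d=snapshot('wrist');print(d['hand_eye'])
p,P=snap('wrist');print('panel centre px',P[220,312],'ends',P[145,312],P[292,312],'L/R',P[220,264],P[220,362])
for u,v in((245,292),(238,330),(388,292),(395,330),(252,300),(382,300)):print(u,v,P[v,u])
s=readout.sense();print(s['tcp_pos'],s['finger_gap'])
T=np.load('t0.npy');p,P=snap('top');m=(abs(P[...,0]-.44)<.06)&(abs(P[...,1]-.2)<.08);print(P[m].max(0));print('weight knob', P[310,198])
"
```

```text
[[-0.0002 -0.9592 -0.2827  0.0708]
 [ 1.     -0.0001 -0.0003  0.0004]
 [ 0.0003 -0.2827  0.9592 -0.1507]
 [ 0.      0.      0.      1.    ]]
panel centre px [0.4384 0.1992 0.0179] ends [0.4276 0.2423 0.0177] [0.4499 0.1529 0.017 ] L/R [ 0.4091  0.1864 -0.0014] [0.4677 0.2064 0.017 ]
245 292 [0.4165 0.198  0.1294]
238 330 [0.4187 0.1985 0.1549]
388 292 [0.4644 0.21   0.1289]
395 330 [0.4622 0.2098 0.1552]
252 300 [0.4198 0.1988 0.1355]
382 300 [0.462  0.2085 0.1334]
[0.4425 0.1947 0.1107] 0.4965400169746585
[0.5    0.28   0.5659]
weight knob [0.3997 0.2268 0.4075]
```

```bash
python3 -c "
from h import *
np.set_printoptions(precision=4,suppress=True)
d=snapshot('wrist');f=240/np.tan(np.radians(d['fov_y'])/2);print(f,d['cx'],d['cy'])
s=readout.sense();p,P=snap('wrist')
T=(P-s['tcp_pos'])@Ro.from_quat(s['tool_rot']).as_matrix()
for u in (235,246,252,256,386,392):
  print(u);print(T[280:345:6,u].round(3).tolist())
"
```

```text
419.2840804924758 318.0283899791948 230.23576056540028
235
[[-0.042, -0.056, 0.112], [-0.047, -0.056, 0.114], [-0.051, -0.056, 0.112], [0.009, -0.027, -0.023], [nan, nan, nan], [0.01, -0.026, -0.031], [0.009, -0.025, -0.035], [0.009, -0.024, -0.038], [0.01, -0.024, -0.043], [0.01, -0.023, -0.047], [0.008, -0.023, -0.047]]
246
[[-0.042, -0.049, 0.113], [-0.046, -0.049, 0.112], [0.009, -0.025, -0.018], [0.01, -0.024, -0.023], [0.01, -0.023, -0.027], [0.009, -0.022, -0.031], [0.01, -0.022, -0.035], [0.01, -0.021, -0.039], [0.008, -0.021, -0.04], [0.006, -0.021, -0.04], [0.005, -0.021, -0.041]]
252
[[-0.041, -0.044, 0.111], [-0.046, -0.044, 0.111], [0.01, -0.022, -0.02], [0.009, -0.022, -0.022], [0.01, -0.021, -0.028], [0.008, -0.021, -0.029], [0.006, -0.021, -0.03], [0.004, -0.021, -0.029], [0.003, -0.021, -0.03], [0.001, -0.021, -0.03], [-0.001, -0.021, -0.031]]
256
[[-0.042, -0.042, 0.112], [-0.047, -0.042, 0.113], [0.01, -0.021, -0.018], [0.008, -0.021, -0.02], [0.007, -0.021, -0.021], [0.004, -0.021, -0.021], [0.001, -0.021, -0.02], [0.0, -0.021, -0.022], [-0.002, -0.021, -0.023], [-0.003, -0.021, -0.024], [-0.006, -0.021, -0.023]]
386
[[-0.042, 0.046, 0.112], [-0.046, 0.047, 0.113], [0.009, 0.024, -0.017], [0.01, 0.023, -0.023], [0.01, 0.022, -0.028], [0.009, 0.022, -0.03], [0.007, 0.022, -0.031], [0.005, 0.022, -0.031], [0.004, 0.022, -0.033], [0.001, 0.022, -0.031], [0.0, 0.022, -0.034]]
392
[[-0.042, 0.051, 0.113], [-0.047, 0.051, 0.113], [0.01, 0.026, -0.019], [0.01, 0.025, -0.023], [0.01, 0.024, -0.028], [0.01, 0.024, -0.032], [0.01, 0.023, -0.035], [0.01, 0.022, -0.039], [0.009, 0.022, -0.042], [0.008, 0.022, -0.043], [0.006, 0.022, -0.043]]
```

The wrist depth puts the fingertips about 16 mm behind the reported TCP at half opening. That is not the 22 mm ahead that was stated, and it explains why the jaws closed over the panel. I'll check this with a slow contact approach.

>>> {"op": "inch_along", "data": {
  "increments": [
    [[0, 0, 0, 0, 1], [0, 0, 0, 0, 1], [0, 0, 0, 0, 1], [0, 0, 0, 0, 1]]
  ]
}}

```text
t: 3.7
tcp_pos: [0.4433, 0.1949, 0.1112]
tool_rot: [0.614, 0.789, -0.0, -0.0]
force: [0.6, -0.5, -0.1]
finger_gap: 1.002
gripper_force: 0.0
```

Add to h.py:
```python
def tips():
    s=readout.sense();p,P=snap('wrist')
    T=(P-s['tcp_pos'])@Ro.from_quat(s['tool_rot']).as_matrix()
    m=(abs(T[...,0]-.0095)<.003)&(abs(T[...,1])<.062)&(T[...,2]>-.06)&(T[...,2]<.04)
    for sg in(-1,1):
        Q=T[m&(T[...,1]*sg>0)];
        if len(Q):k=np.percentile(Q[:,2],99);W=Q[Q[:,2]>k-.006];print('tip z',k.round(4),'y inner',W[np.argmin(abs(W[:,1])),1].round(4),len(Q),'tcp z',s['tcp_pos'][2].round(4),'gap',s['finger_gap'])
```

```bash
python3 -c "
from h import *
tips();go(.4405,.197,.004,.2517)"
```

```text
tip z -0.0247 y inner -0.0417 2072 tcp z 0.1112 gap 1.001572300875444
tip z -0.0247 y inner 0.0428 2060 tcp z 0.1112 gap 1.001572300875444
t 3.75 d [ 0.0027 -0.0022  0.1073] turn -0.0027 n 2.1
```

>>> {"op": "inch_along", "data": {
  "increments": [
    [[0.003, -0.002, 0.05, -0.003, 1], [0.003, -0.002, 0.09, -0.003, 1], [0.003, -0.002, 0.107, -0.003, 1], [0.003, -0.002, 0.115, -0.003, 1], [0.003, -0.002, 0.12, -0.003, 1], [0.003, -0.002, 0.125, -0.003, 1], [0.003, -0.002, 0.125, -0.003, 1]]
  ]
}}

```text
t: 4.45
tcp_pos: [0.4411, 0.1974, -0.0134]
tool_rot: [0.613, 0.79, 0.0, 0.0]
force: [0.2, -1.1, 0.3]
finger_gap: 1.0
gripper_force: 0.0
```

```bash
python3 -c "
from h import *
tips()"
```

```text
tip z -0.0108 y inner -0.0357 4836 tcp z -0.0134 gap 0.9999826512226037
tip z -0.0102 y inner 0.0372 4860 tcp z -0.0134 gap 0.9999826512226037
```

There is no contact at reported z = -13 mm, so the 34 mm offset is real. Closing now.

>>> {"op": "inch_along", "data": {
  "increments": [
    [[0, 0, 0, 0, 0.7], [0, 0, 0, 0, 0.6], [0, 0, 0, 0, 0.5], [0, 0, 0, 0, 0.5], [0, 0, 0, 0, 0.5]]
  ],
  "clamp_n": 40
}}

```text
t: 5.0
tcp_pos: [0.4411, 0.1975, -0.0128]
tool_rot: [0.613, 0.79, 0.001, 0.001]
force: [-0.0, 0.1, 6.1]
finger_gap: 0.736
gripper_force: 43.9
```

>>> {"op": "inch_along", "data": {
  "increments": [
    [[0, 0, -0.02, 0, 0.5], [0, 0, -0.06, 0, 0.5], [0, 0, -0.1, 0, 0.5], [0, 0, -0.1, 0, 0.5]]
  ]
}}

```text
t: 5.4
tcp_pos: [0.4437, 0.1981, 0.0906]
tool_rot: [0.613, 0.79, 0.004, 0.003]
force: [0.9, 0.5, -1.0]
finger_gap: 0.735
gripper_force: 44.9
```

```bash
python3 -c "
from h import *
go(*bp(0,0),.09,BY);p,P=snap('wrist','w3.png')
s=readout.sense();T=(P-s['tcp_pos'])@Ro.from_quat(s['tool_rot']).as_matrix()
m=(T[...,2]<.05)&(T[...,2]>-.03)&(abs(T[...,1])<.03)&(abs(T[...,0])<.09);Q=T[m];print(len(Q),np.median(Q,0),cv2.minAreaRect((Q[:,:2]*1000).astype(np.float32)))"
```

```text
t 5.4 d [-0.2918  0.1504  0.0022] turn 0.1294 n 6.6
1861 [ 0.04884819  0.00103381 -0.023455  ] ((26.018714904785156, 0.07424163818359375), (59.891380310058594, 127.89610290527344), 89.94609832763672)
```

View pics/w3.png

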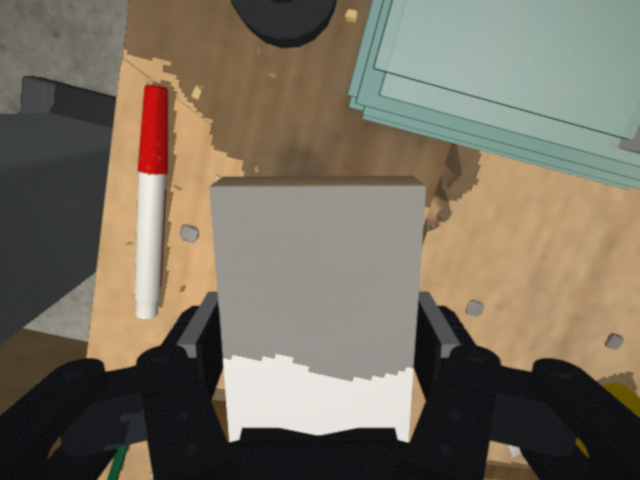

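The panel at (317,310) is held level between the pads. Next is the board.

>>> {"op": "inch_along", "data": {
  "increments": [
    [[-0.292, 0.15, 0.002, 0.129, 0.5], [-0.292, 0.15, 0.002, 0.129, 0.5], [-0.292, 0.15, 0.002, 0.129, 0.5], [-0.292, 0.15, 0.002, 0.129, 0.5], [-0.292, 0.15, 0.002, 0.129, 0.5], [-0.292, 0.15, 0.002, 0.129, 0.5], [-0.292, 0.15, 0.002, 0.129, 0.5], [-0.292, 0.15, 0.002, 0.129, 0.5], [-0.292, 0.15, 0.002, 0.129, 0.5], [-0.292, 0.15, 0.002, 0.129, 0.5], [-0.292, 0.15, 0.002, 0.129, 0.5]]
  ]
}}

```text
t: 6.55
tcp_pos: [0.6571, -0.0465, 0.0836]
tool_rot: [0.662, 0.75, -0.001, -0.001]
force: [-0.5, -0.6, -0.6]
finger_gap: 0.739
gripper_force: 44.9
```

```bash
python3 -c "
from h import *
go(*bp(0,0),.004,BY);p,P=snap('wrist','w4.png')
for v,u in((230,315),(300,315),(200,315),(200,250),(200,380)):print(P[v,u])"
```

```text
t 6.55 d [-0.0012  0.0051  0.0795] turn 0.0016 n 1.6
[ 0.65246686 -0.01145961  0.11350654]
[ 0.65526029 -0.03418466  0.11380998]
[ 0.65134046 -0.00226043  0.11382659]
[ 0.63238018 -0.00467682  0.11365757]
[6.70248813e-01 1.26052253e-04 1.13888561e-01]
```

View pics/w4.png

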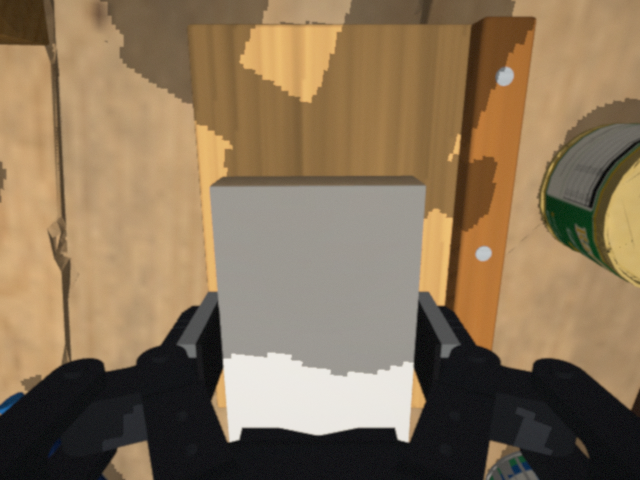

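The panel is centred over the board and its sides run parallel to the cleat at (495,180). Lower and release.

>>> {"op": "inch_along", "data": {
  "increments": [
    [[-0.001, 0.005, 0.03, 0.002, 0.5], [-0.001, 0.005, 0.06, 0.002, 0.5], [-0.001, 0.005, 0.073, 0.002, 0.5], [-0.001, 0.005, 0.077, 0.002, 0.5], [-0.001, 0.005, 0.08, 0.002, 0.5], [-0.001, 0.005, 0.08, 0.002, 0.5], [-0.001, 0.005, 0.08, 0.002, 0.5], [-0.001, 0.005, 0.08, 0.002, 0.5]]
  ]
}}

```text
t: 7.4
tcp_pos: [0.6646, -0.0486, 0.0055]
tool_rot: [0.663, 0.749, 0.0, 0.001]
force: [-0.5, -0.2, -1.4]
finger_gap: 0.738
gripper_force: 44.8
```

>>> {"op": "inch_along", "data": {
  "increments": [
    [[0, 0, 0, 0, 0.8], [0, 0, 0, 0, 0.9], [0, 0, 0, 0, 0.95], [0, 0, -0.01, 0, 0.95], [0, 0, -0.04, 0, 0.95], [0, 0, -0.08, 0, 0.95], [0, 0, -0.12, 0, 0.9]]
  ]
}}

```text
t: 8.1
tcp_pos: [0.6634, -0.0483, 0.1257]
tool_rot: [0.663, 0.749, -0.0, -0.0]
force: [0.3, -0.4, 0.1]
finger_gap: 0.9
gripper_force: 0.0
```

```bash
python3 -c "
from h import *
go(.4512,.0495,.03,1.6754)"
```

```text
t 8.1 d [ 0.1227 -0.1987  0.096 ] turn -1.5545 n 5.0
```

>>> {"op": "inch_along", "data": {
  "increments": [
    [[0.123, -0.199, 0.066, -1.554, 0.9], [0.123, -0.199, 0.066, -1.554, 0.9], [0.123, -0.199, 0.066, -1.554, 0.9], [0.123, -0.199, 0.066, -1.554, 0.9], [0.123, -0.199, 0.066, -1.554, 0.9], [0.123, -0.199, 0.066, -1.554, 0.9], [0.123, -0.199, 0.066, -1.554, 0.9], [0.123, -0.199, 0.066, -1.554, 0.9], [0.123, -0.199, 0.066, -1.554, 0.9], [0.123, -0.199, 0.066, -1.554, 0.9], [0.123, -0.199, 0.066, -1.554, 0.9], [0.123, -0.199, 0.066, -1.554, 0.9], [0.123, -0.199, 0.066, -1.554, 0.9]]
  ]
}}

```text
t: 9.4
tcp_pos: [0.4518, 0.0496, 0.0588]
tool_rot: [-0.051, 0.999, -0.0, 0.001]
force: [-0.4, -0.4, -0.9]
finger_gap: 0.898
gripper_force: 0.0
```

```bash
python3 -c "
from h import *
snap('wrist','w5.png')
go(.4512,.0495,-.007,1.6754)
p,P=snap('top');im=cv2.cvtColor(p,cv2.COLOR_RGB2HSV)
m=((im[...,1]<60)&(im[...,2]>90)&(abs(P[...,2]-.033)<.007)&(abs(P[...,0]-.66)<.08)&(abs(P[...,1]+.05)<.09))
m=cv2.morphologyEx(m.astype(np.uint8),cv2.MORPH_OPEN,np.ones((3,3)))>0
print(m.sum(),cv2.minAreaRect((P[m][:,:2]*1000).astype(np.float32)))"
```

```text
t 9.45 d [ 0.0006 -0.0001  0.0657] turn -0.0015 n 1.3
1521 ((664.6303100585938, -50.06257247924805), (63.84653091430664, 99.62427520751953), 7.238068580627441)
```

View pics/w5.png

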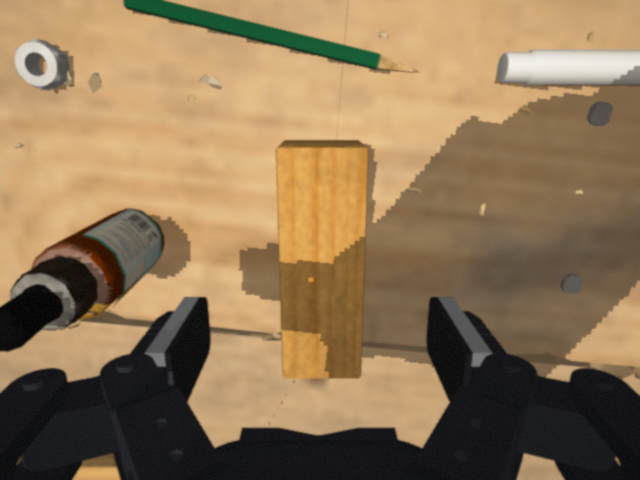

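The panel lies at (0.665, -0.050), 4 mm off centre. The offcut at (322,260) is centred between the jaws, with the bottle clear at (90,270).

>>> {"op": "inch_along", "data": {
  "increments": [
    [[0.001, 0, 0.04, -0.001, 0.9], [0.001, 0, 0.06, -0.001, 0.9], [0.001, 0, 0.066, -0.001, 0.9], [0.001, 0, 0.066, -0.001, 0.9], [0.001, 0, 0.066, -0.001, 0.5], [0.001, 0, 0.066, -0.001, 0.3], [0.001, 0, 0.066, -0.001, 0.3], [0.001, 0, 0.066, -0.001, 0.3], [0.001, 0, 0.066, -0.001, 0.3]]
  ],
  "clamp_n": 40
}}

```text
t: 10.4
tcp_pos: [0.4511, 0.0496, -0.0067]
tool_rot: [-0.053, 0.999, -0.0, 0.001]
force: [0.1, 0.3, 6.3]
finger_gap: 0.442
gripper_force: 41.2
```

>>> {"op": "inch_along", "data": {
  "increments": [
    [[0, 0, -0.02, 0, 0.3], [0, 0, -0.06, 0, 0.3], [0, 0, -0.1, 0, 0.3], [0, 0, -0.1, 0, 0.3], [0, 0, -0.1, 0, 0.3]]
  ]
}}

```text
t: 10.9
tcp_pos: [0.4509, 0.0495, 0.0933]
tool_rot: [-0.053, 0.999, -0.0, 0.001]
force: [0.1, -0.4, -1.0]
finger_gap: 0.436
gripper_force: 40.5
```

```bash
python3 -c "
from h import *
go(.6646,-.0501,.095,BY)"
```

```text
t 10.9 d [-0.202  -0.1215 -0.001 ] turn 1.5532 n 4.7
```

>>> {"op": "inch_along", "data": {
  "increments": [
    [[-0.202, -0.121, -0.03, 1.553, 0.3], [-0.202, -0.121, -0.03, 1.553, 0.3], [-0.202, -0.121, -0.03, 1.553, 0.3], [-0.202, -0.121, -0.03, 1.553, 0.3], [-0.202, -0.121, -0.03, 1.553, 0.3], [-0.202, -0.121, -0.03, 1.553, 0.3], [-0.202, -0.121, -0.03, 1.553, 0.3], [-0.202, -0.121, -0.03, 1.553, 0.3], [-0.202, -0.121, -0.03, 1.553, 0.3], [-0.202, -0.121, -0.03, 1.553, 0.3], [-0.202, -0.121, -0.03, 1.553, 0.3], [-0.202, -0.121, -0.03, 1.553, 0.3], [-0.202, -0.121, -0.03, 1.553, 0.3]]
  ]
}}

```text
t: 12.2
tcp_pos: [0.663, -0.0494, 0.1204]
tool_rot: [0.662, 0.75, -0.001, -0.001]
force: [0.3, 0.1, -0.6]
finger_gap: 0.441
gripper_force: 40.4
```

```bash
python3 -c "
from h import *
go(.6646,-.0501,.0275,BY);p,P=snap('wrist','w6.png')
for u,v in((310,180),(310,200),(310,300)):print(P[v,u])"
```

```text
t 12.2 d [-0.001   0.0018  0.0929] turn 0.0014 n 1.9
[0.65509446 0.0030895  0.16581726]
[ 0.65570999 -0.00226695  0.1647874 ]
[ 0.65908412 -0.03066266  0.16437969]
```

View pics/w6.png

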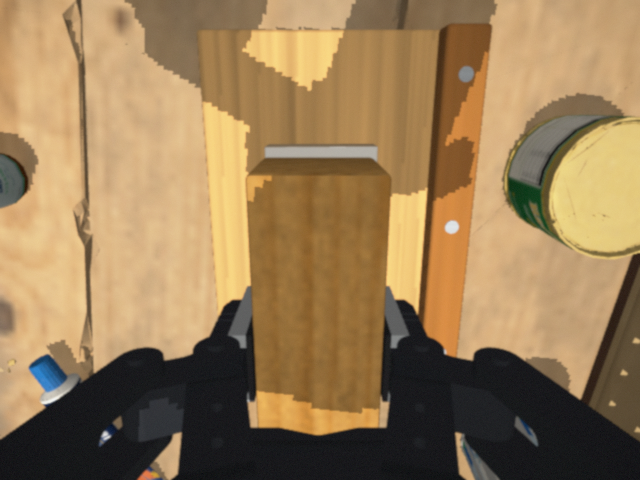

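The offcut at (318,290) is square and centred over the panel, whose end shows at (320,150). Lower and release.

>>> {"op": "inch_along", "data": {
  "increments": [
    [[-0.001, 0.002, 0.04, 0.001, 0.3], [-0.001, 0.002, 0.07, 0.001, 0.3], [-0.001, 0.002, 0.085, 0.001, 0.3], [-0.001, 0.002, 0.09, 0.001, 0.3], [-0.001, 0.002, 0.093, 0.001, 0.3], [-0.001, 0.002, 0.093, 0.001, 0.3], [-0.001, 0.002, 0.093, 0.001, 0.3], [-0.001, 0.002, 0.093, 0.001, 0.3]]
  ]
}}

```text
t: 13.05
tcp_pos: [0.667, -0.0505, 0.0307]
tool_rot: [0.663, 0.749, 0.001, 0.001]
force: [-0.3, 0.2, -0.7]
finger_gap: 0.44
gripper_force: 40.5
```

>>> {"op": "inch_along", "data": {
  "increments": [
    [[0, 0, 0, 0, 0.5], [0, 0, 0, 0, 0.6], [0, 0, 0, 0, 0.7], [0, 0, -0.03, 0, 0.7], [0, 0, -0.07, 0, 0.7], [0, 0, -0.12, 0, 0.7], [0, 0, -0.12, 0, 0.7]]
  ]
}}

```text
t: 13.75
tcp_pos: [0.6714, -0.0515, 0.1575]
tool_rot: [0.663, 0.749, 0.004, 0.007]
force: [0.8, 0.0, 0.3]
finger_gap: 0.695
gripper_force: 0.0
```

```bash
python3 -c "
from h import *
go(.398,.3153,.12,BY)"
```

```text
t 13.75 d [ 0.3976 -0.2272  0.0318] turn -0.0005 n 9.2
```

>>> {"op": "inch_along", "data": {
  "increments": [
    [[0.398, -0.227, 0.032, 0, 0.7], [0.398, -0.227, 0.032, 0, 0.7], [0.398, -0.227, 0.032, 0, 0.7], [0.398, -0.227, 0.032, 0, 0.7], [0.398, -0.227, 0.032, 0, 0.7], [0.398, -0.227, 0.032, 0, 0.7], [0.398, -0.227, 0.032, 0, 0.7], [0.398, -0.227, 0.032, 0, 0.7], [0.398, -0.227, 0.032, 0, 0.7], [0.398, -0.227, 0.032, 0, 0.7], [0.398, -0.227, 0.032, 0, 0.7], [0.398, -0.227, 0.032, 0, 0.7], [0.398, -0.227, 0.032, 0, 0.7]]
  ]
}}

```text
t: 15.05
tcp_pos: [0.3939, 0.3162, 0.1174]
tool_rot: [0.663, 0.748, 0.0, 0.0]
force: [0.2, -1.0, 0.5]
finger_gap: 0.7
gripper_force: 0.0
```

```bash
python3 -c "
from h import *
p,P=snap('top','t2.png')
m=((abs(P[...,2]-.071)<.008)&(abs(P[...,0]-.66)<.08)&(abs(P[...,1]+.05)<.09)).astype(np.uint8)
print(m.sum(),cv2.minAreaRect((P[m>0][:,:2]*1000).astype(np.float32)),np.median(P[m>0][:,2]))
p,P=snap('wrist','w7.png');m=(P[...,2]>.05)&(P[...,2]<.066)&(abs(P[...,0]-.4)<.04)&(abs(P[...,1]-.315)<.04);print(m.sum(),cv2.minAreaRect((P[m][:,:2]*1000).astype(np.float32)),np.median(P[m][:,2]))
go(.398,.3153,.024,BY)"
```

```text
1133 ((667.9806518554688, -51.22240447998047), (39.07612991333008, 110.60210418701172), 6.724221229553223) 0.07179938988509225
1726 ((397.5986328125, 317.1629943847656), (25.417695999145508, 24.577878952026367), 34.06733322143555) 0.05672401765784339
t 15.15 d [-0.0012  0.0041  0.0934] turn -0.0034 n 1.9
```

View pics/w7.png

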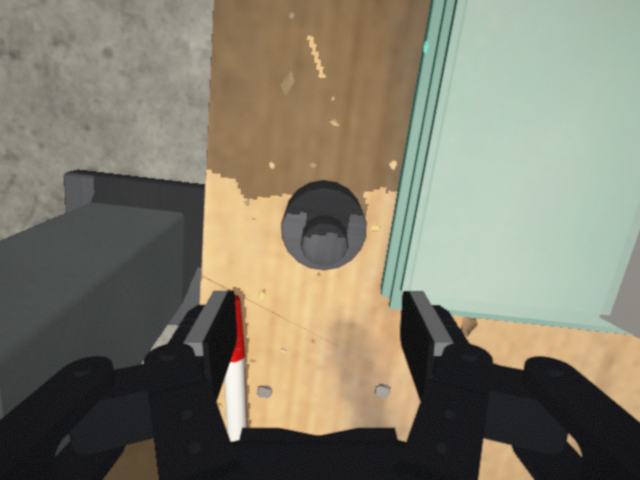

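The offcut is on the panel, 3 mm off centre. The weight's knob is at (325,240), and the glass edge near (400,230) is close, so I go down with a narrower opening.

>>> {"op": "inch_along", "data": {
  "increments": [
    [[-0.002, 0.004, 0.03, 0, 0.5], [-0.002, 0.004, 0.06, 0, 0.5], [-0.002, 0.004, 0.08, 0, 0.5], [-0.002, 0.004, 0.088, 0, 0.5], [-0.002, 0.004, 0.094, 0, 0.5], [-0.002, 0.004, 0.094, 0, 0.5], [-0.002, 0.004, 0.094, 0, 0.2], [-0.002, 0.004, 0.094, 0, 0.2], [-0.002, 0.004, 0.094, 0, 0.1], [-0.002, 0.004, 0.094, 0, 0.1], [-0.002, 0.004, 0.094, 0, 0.1]]
  ],
  "clamp_n": 60
}}

```text
t: 16.25
tcp_pos: [0.3973, 0.3159, 0.0243]
tool_rot: [0.663, 0.749, 0.001, 0.001]
force: [0.7, -1.4, 6.8]
finger_gap: 0.285
gripper_force: 59.2
```

>>> {"op": "inch_along", "data": {
  "increments": [
    [[0, 0, -0.02, 0, 0.1], [0, 0, -0.06, 0, 0.1], [0, 0, -0.1, 0, 0.1], [0, 0, -0.13, 0, 0.1], [0, 0, -0.13, 0, 0.1], [0, 0, -0.13, 0, 0.1]]
  ]
}}

```text
t: 16.85
tcp_pos: [0.3958, 0.3154, 0.1531]
tool_rot: [0.663, 0.749, -0.0, -0.0]
force: [-0.6, 0.6, -5.3]
finger_gap: 0.28
gripper_force: 60.2
```

```bash
python3 -c "
from h import *
go(.668,-.0512,.16,BY);snap('wrist','w8.png')"
```

```text
t 16.85 d [-0.3971  0.2254 -0.007 ] turn -0.0006 n 9.1
```

View pics/w8.png

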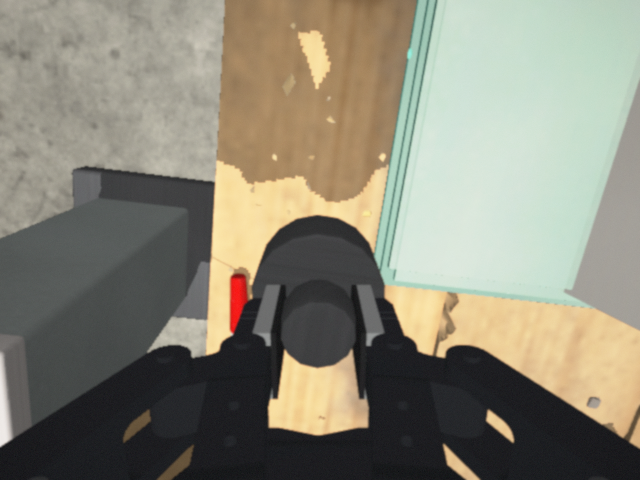

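The weight is held by its knob at (318,320) and hangs level.

>>> {"op": "inch_along", "data": {
  "increments": [
    [[-0.397, 0.225, -0.007, 0, 0.1], [-0.397, 0.225, -0.007, 0, 0.1], [-0.397, 0.225, -0.007, 0, 0.1], [-0.397, 0.225, -0.007, 0, 0.1], [-0.397, 0.225, -0.007, 0, 0.1], [-0.397, 0.225, -0.007, 0, 0.1], [-0.397, 0.225, -0.007, 0, 0.1], [-0.397, 0.225, -0.007, 0, 0.1], [-0.397, 0.225, -0.007, 0, 0.1], [-0.397, 0.225, -0.007, 0, 0.1], [-0.397, 0.225, -0.007, 0, 0.1], [-0.397, 0.225, -0.007, 0, 0.1], [-0.397, 0.225, -0.007, 0, 0.1], [-0.397, 0.225, -0.007, 0, 0.1]]
  ]
}}

```text
t: 18.3
tcp_pos: [0.6671, -0.0493, 0.1599]
tool_rot: [0.662, 0.75, -0.0, -0.001]
force: [-0.4, -0.6, -3.6]
finger_gap: 0.287
gripper_force: 60.0
```

```bash
python3 -c "
from h import *
go(.668,-.0512,.097,BY)"
```

```text
t 18.3 d [-0.0021  0.0008  0.0628] turn 0.0011 n 1.3
```

>>> {"op": "inch_along", "data": {
  "increments": [
    [[-0.002, 0.001, 0.03, 0, 0.1], [-0.002, 0.001, 0.045, 0, 0.1], [-0.002, 0.001, 0.055, 0, 0.1], [-0.002, 0.001, 0.06, 0, 0.1], [-0.002, 0.001, 0.063, 0, 0.1], [-0.002, 0.001, 0.063, 0, 0.1], [-0.002, 0.001, 0.063, 0, 0.1], [-0.002, 0.001, 0.063, 0, 0.1]]
  ]
}}

```text
t: 19.1
tcp_pos: [0.67, -0.0531, 0.0981]
tool_rot: [0.663, 0.749, 0.0, 0.001]
force: [0.6, -0.3, -4.6]
finger_gap: 0.279
gripper_force: 60.2
```

>>> {"op": "inch_along", "data": {
  "increments": [
    [[0, 0, 0.002, 0, 0.1], [0, 0, 0.002, 0, 0.1], [0, 0, 0.002, 0, 0.1]]
  ]
}}

```text
t: 19.4
tcp_pos: [0.67, -0.0532, 0.0959]
tool_rot: [0.663, 0.749, 0.0, 0.001]
force: [1.4, -0.6, -2.3]
finger_gap: 0.281
gripper_force: 60.6
```

>>> {"op": "inch_along", "data": {
  "increments": [
    [[0, 0, 0, 0, 0.35], [0, 0, 0, 0, 0.45], [0, 0, 0, 0, 0.45], [0, 0, -0.02, 0, 0.5], [0, 0, -0.05, 0, 0.5], [0, 0, -0.08, 0, 0.6], [0, 0, -0.08, 0, 0.6]]
  ]
}}

```text
t: 20.1
tcp_pos: [0.6729, -0.0536, 0.1808]
tool_rot: [0.663, 0.749, 0.002, 0.005]
force: [0.8, -0.3, -0.2]
finger_gap: 0.597
gripper_force: 0.0
```

```bash
python3 -c "
from h import *
go(.4563,-.048,.13,BY)"
```

```text
t 20.1 d [ 0.0322 -0.2147  0.0485] turn -0.0006 n 4.5
```

>>> {"op": "inch_along", "data": {
  "increments": [
    [[0.032, -0.215, 0.048, 0, 0.7], [0.032, -0.215, 0.048, 0, 0.7], [0.032, -0.215, 0.048, 0, 0.7], [0.032, -0.215, 0.048, 0, 0.7], [0.032, -0.215, 0.048, 0, 0.7], [0.032, -0.215, 0.048, 0, 0.7], [0.032, -0.215, 0.048, 0, 0.7], [0.032, -0.215, 0.048, 0, 0.7]]
  ]
}}

```text
t: 20.9
tcp_pos: [0.4546, -0.0481, 0.1277]
tool_rot: [0.663, 0.749, 0.001, 0.002]
force: [0.4, -0.5, -1.6]
finger_gap: 0.698
gripper_force: 0.0
```

```bash
python3 -c "
from h import *
p,P=snap('top','t3.png')
def box(z0,z1,x,y,r,P):
    m=(P[...,2]>z0)&(P[...,2]<z1)&(abs(P[...,0]-x)<r)&(abs(P[...,1]-y)<r)
    print(m.sum(),cv2.minAreaRect((P[m][:,:2]*1000).astype(np.float32)))
box(.12,.14,.668,-.051,.04,P);box(.062,.08,.668,-.051,.08,P)
p,P=snap('wrist','w9.png');box(.08,.12,.456,-.048,.03,P);go(.4563,-.048,.023,BY)"
```

```text
158 ((669.8272094726562, -52.79000473022461), (24.472026824951172, 24.19055938720703), 5.920816421508789)
666 ((666.2438354492188, -51.314449310302734), (42.975772857666016, 110.41415405273438), 7.294521808624268)
901 ((456.7380065917969, -47.79685974121094), (13.317441940307617, 13.507651329040527), 43.1642951965332)
t 21.0 d [-0.0003  0.0018  0.1046] turn -0.0005 n 2.1
```

View pics/w9.png

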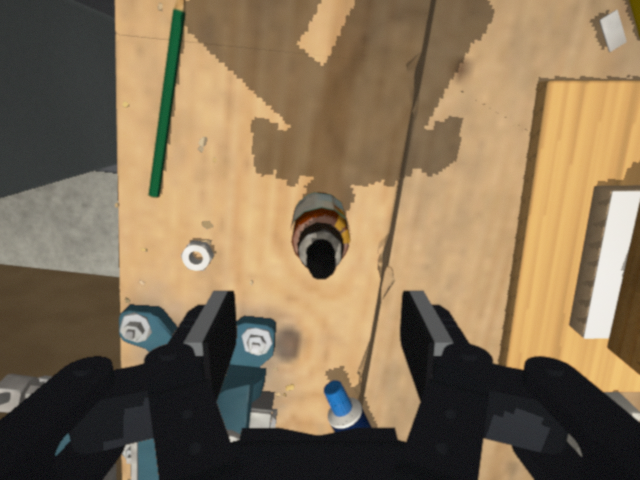

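The weight is centred on the offcut to within 3 mm. The bottle at (321,250) is centred between the jaws, and the vise at (250,340) is clear.

>>> {"op": "inch_along", "data": {
  "increments": [
    [[0, 0.002, 0.04, 0, 0.7], [0, 0.002, 0.07, 0, 0.7], [0, 0.002, 0.09, 0, 0.7], [0, 0.002, 0.1, 0, 0.7], [0, 0.002, 0.104, 0, 0.7], [0, 0.002, 0.104, 0, 0.7], [0, 0.002, 0.104, 0, 0.4], [0, 0.002, 0.104, 0, 0.25], [0, 0.002, 0.104, 0, 0.25], [0, 0.002, 0.104, 0, 0.25], [0, 0.002, 0.104, 0, 0.25]]
  ],
  "clamp_n": 30
}}

```text
t: 22.1
tcp_pos: [0.455, -0.0473, 0.0243]
tool_rot: [0.663, 0.749, 0.001, 0.001]
force: [0.2, 1.3, 6.5]
finger_gap: 0.366
gripper_force: 29.7
```

>>> {"op": "inch_along", "data": {
  "increments": [
    [[0, 0, -0.02, 0, 0.25], [0, 0, -0.06, 0, 0.25], [0, 0, -0.1, 0, 0.25], [0, 0, -0.13, 0, 0.25], [0, 0, -0.16, 0, 0.25], [0, 0, -0.16, 0, 0.25], [0, 0, -0.16, 0, 0.25]]
  ]
}}

```text
t: 22.8
tcp_pos: [0.4539, -0.047, 0.1837]
tool_rot: [0.663, 0.749, 0.0, 0.001]
force: [-0.5, -0.3, -1.3]
finger_gap: 0.371
gripper_force: 30.1
```

```bash
python3 -c "
from h import *
go(.5,.06,.18,BY);go(*bp(-.005,.083),.18,BY);p,P=snap('side','s3.png')"
```

```text
t 22.8 d [0.1006 0.0588 0.0037] turn -0.0008 n 2.3
t 22.8 d [0.0576 0.2017 0.0038] turn -0.0008 n 4.2
```

View pics/s3.png

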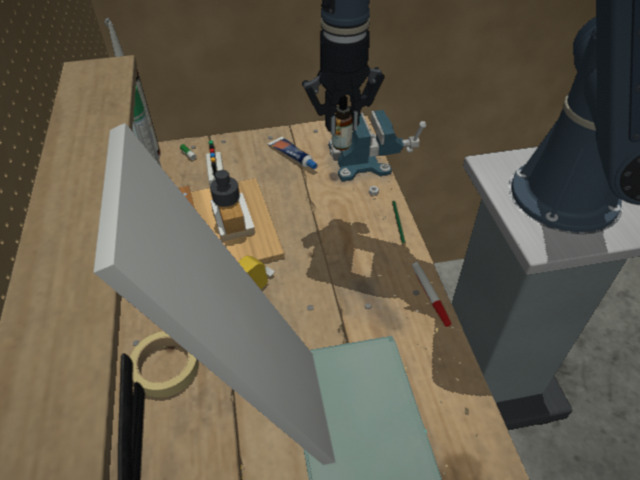

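The bottle hangs upright in the jaws at (342,125), and the stack stands at (228,205). Next I carry the bottle to the board's left end.

>>> {"op": "inch_along", "data": {
  "increments": [
    [[0.058, 0.202, 0.004, 0, 0.25], [0.058, 0.202, 0.004, 0, 0.25], [0.058, 0.202, 0.004, 0, 0.25], [0.058, 0.202, 0.004, 0, 0.25], [0.058, 0.202, 0.004, 0, 0.25], [0.058, 0.202, 0.004, 0, 0.25], [0.058, 0.202, 0.004, 0, 0.25], [0.058, 0.202, 0.004, 0, 0.25], [0.058, 0.202, 0.004, 0, 0.25]]
  ]
}}

```text
t: 23.75
tcp_pos: [0.6461, 0.0344, 0.1793]
tool_rot: [0.663, 0.749, -0.0, -0.001]
force: [-0.5, -0.1, -1.4]
finger_gap: 0.376
gripper_force: 30.2
```

```bash
python3 -c "
from h import *
go(*bp(-.005,.083),.041,BY);p,P=snap('wrist','w10.png')"
```

```text
t 23.75 d [0.0002 0.0012 0.1383] turn -0.0019 n 2.8
```

View pics/w10.png

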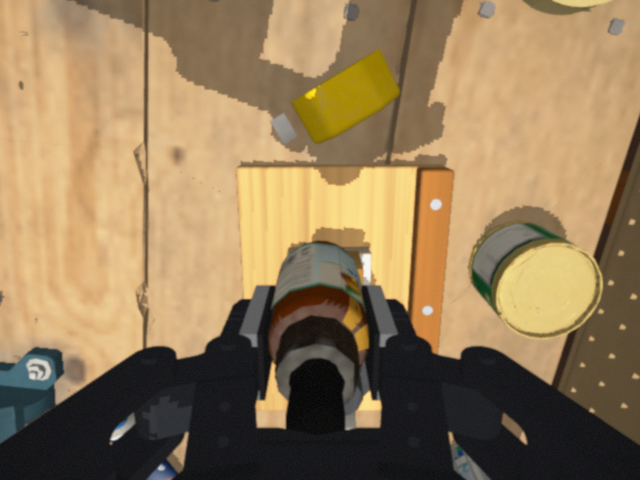

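The bottle is over the free left end, with the tape at (345,97) well clear. Lower gently.

>>> {"op": "inch_along", "data": {
  "increments": [
    [[0, 0.001, 0.04, 0, 0.25], [0, 0.001, 0.08, 0, 0.25], [0, 0.001, 0.11, 0, 0.25], [0, 0.001, 0.125, 0, 0.25], [0, 0.001, 0.132, 0, 0.25], [0, 0.001, 0.136, 0, 0.25], [0, 0.001, 0.138, 0, 0.25], [0, 0.001, 0.138, 0, 0.25], [0, 0.001, 0.138, 0, 0.25], [0, 0.001, 0.138, 0, 0.25]]
  ]
}}

```text
t: 24.8
tcp_pos: [0.6491, 0.0352, 0.0422]
tool_rot: [0.663, 0.749, 0.0, 0.001]
force: [-0.1, 0.5, -0.5]
finger_gap: 0.366
gripper_force: 30.2
```

>>> {"op": "inch_along", "data": {
  "increments": [
    [[0, 0, 0.001, 0, 0.25], [0, 0, 0.002, 0, 0.25], [0, 0, 0.002, 0, 0.25], [0, 0, 0.002, 0, 0.25]]
  ]
}}

```text
t: 25.2
tcp_pos: [0.6487, 0.0352, 0.0394]
tool_rot: [0.663, 0.749, 0.0, 0.0]
force: [0.9, -0.2, 0.8]
finger_gap: 0.365
gripper_force: 30.3
```

>>> {"op": "inch_along", "data": {
  "increments": [
    [[0, 0, 0, 0, 0.42], [0, 0, 0, 0, 0.47], [0, 0, 0, 0, 0.52], [0, 0, 0, 0, 0.6], [0, 0, 0, 0, 0.6], [0, 0, -0.03, 0, 0.6], [0, 0, -0.07, 0, 0.6], [0, 0, -0.12, 0, 0.6], [0, 0, -0.15, 0, 0.6], [0, 0.03, -0.17, 0, 0.6]]
  ]
}}

```text
t: 26.2
tcp_pos: [0.6762, 0.0389, 0.2127]
tool_rot: [0.663, 0.749, -0.0, -0.0]
force: [1.8, 0.1, -0.2]
finger_gap: 0.6
gripper_force: 0.0
```

```bash
python3 -c "
from h import *
go(.45,.12,.22,BY)"
```

```text
t 26.2 d [ 0.1079 -0.2147 -0.0072] turn -0.0011 n 4.8
```

>>> {"op": "inch_along", "data": {
  "increments": [
    [[0, -0.2, -0.01, 0, 0.6], [0, -0.2, -0.01, 0, 0.6], [0, -0.2, -0.01, 0, 0.6], [0, -0.2, -0.01, 0, 0.6], [0, -0.2, -0.01, 0, 0.6], [0, -0.2, -0.01, 0, 0.6], [0, -0.2, -0.01, 0, 0.6]]
  ]
}}

```text
t: 26.9
tcp_pos: [0.4819, 0.0141, 0.22]
tool_rot: [0.663, 0.749, 0.001, 0.001]
force: [0.7, -0.3, -0.1]
finger_gap: 0.603
gripper_force: 0.0
```

```bash
python3 -c "
from h import *
p,P=snap('top','t4.png')
def box(n,z0,z1,x,y,r):
    m=(P[...,2]>z0)&(P[...,2]<z1)&(abs(P[...,0]-x)<r)&(abs(P[...,1]-y)<r)
    q=cv2.minAreaRect((P[m][:,:2]*1000).astype(np.float32));d=np.array(q[0])/1000-B;c,s=np.cos(BY),np.sin(BY)
    print(n,m.sum(),q,'board',c*d[0]+s*d[1],-s*d[0]+c*d[1],P[m][:,2].max())
box('knob',.12,.14,.668,-.051,.04);box('caul',.062,.08,.668,-.051,.06);box('bottle',.06,.125,.648,.035,.03);box('bulb',.1,.125,.648,.035,.03);box('tape',.05,.075,.65,.11,.04);box('rack',.02,.075,.687,-.205,.06)
cv2.imwrite('pics/t4c.png',cv2.resize(p[100:260,250:510,::-1],None,fx=3,fy=3))"
```

```text
knob 156 ((669.6727294921875, -52.43989562988281), (24.240236282348633, 24.26650047302246), 9.639228820800781) board 0.0067501149669224065 -0.006314277350636146 0.1349652158142559
caul 667 ((666.419921875, -51.04940414428711), (42.83558654785156, 109.85674285888672), 6.2187347412109375) board 0.0036921259787286824 -0.004535815286370214 0.0799536112416132
bottle 246 ((652.8388061523438, 25.405717849731445), (32.638851165771484, 52.07433319091797), 16.505720138549805) board -0.0004216077236035617 0.07300713783265109 0.11900553270240725
bulb 50 ((649.874267578125, 34.264915466308594), (13.170459747314453, 12.304582595825195), 34.40083312988281) board -0.002278644711156295 0.08216275277619575 0.11900553270240725
tape 487 ((654.1245727539062, 110.17449951171875), (62.74064254760742, 32.536251068115234), 37.04967498779297) board 0.0112379400514642 0.15698007684214557 0.07003456574154049
rack 763 ((691.9432373046875, -197.70240783691406), (103.38401794433594, 105.93235778808594), 89.9453125) board 0.011059478508772442 -0.15321084761961387 0.06950755167766928
```

View pics/t4c.png

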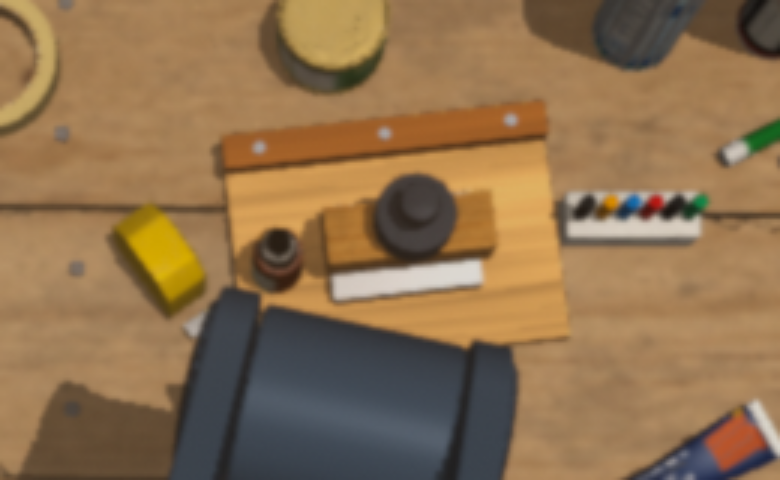

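The stack is at (410,235), with bottle upright on the board at (278,258). The tape and rack have not moved, and the arm is clear.

```bash
python3 -c "
from h import *
print(sign_off())"
```

```text
the job is handed in; nothing more can be done
None
```

The glue-up is set and handed in at about 27 s: panel, offcut and weight measured within about 5 mm of centre on one another, bottle upright 82 mm towards the tape measure, tape and rack unmoved in the last picture; the verdict was not shown.

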